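Set the stop collar of a board cradle

ROBOT

A 6-joint arm with a two-finger parallel gripper is mounted at the origin on the work surface. World frame = base frame: x ahead of the robot, y to its left, z up, the work surface at z = 0. Lengths are in m, angles in rad, forces in N, time in s.
With the tool pointing down it reaches from about 0.35 to 0.975 m from the base axis. Payload 4.9 kg.
Tool frame: the origin (TCP) lies on the centre line of the jaws, within the pads' length; the fingertips stand manip.tcp_to_tips ahead of it and the grasp point (between the pads) is the TCP (manip.tcp_to_tips is the distance from the TCP to the fingertips, in m); y points along the fingers, z is the direction in which the jaws open and shut, and the axes are right-handed (so a half turn about y gives the same grasp; the last joint's range is limited). The gripper opens to 85 mm and grips with 20 to 120 N. Pads are 22 mm wide; open, the fingers measure 114 mm over their backs; the gripper's body (76 mm by 85 mm) begins 54 mm behind the grasp point. The pads swing forward as they close: fully open they stand 13 mm farther back than shut.
Start: joints at [1.131, 0.053, 1.613, -0, 1.476, -0.119], TCP at [0.197, 0.593, 0.25] pointing down, gripper open.
Joint ranges: [-3.01, 3.01], [-1.01, 2.22], [0.06, 2.58], [-1.02, 4.17], [0.09, 2.62], [-3.14, 3.14]. Speed limits (rad/s): [2.57, 2.57, 3.14, 3.14, 3.14, 3.14].

INTERFACE

Orientations are given as a unit quaternion [w, x, y, z].
In Python, from plant import manip gives the robot as it stands.
- The arm moves only by the tool apply_moves, never from a script. Its argument "moves" is a list of rows, each a list of 7 numbers: the gripper's target within -1 to 1 (shut at 1, half-way at 0, fully open at -1), then the shift along the tool's x, y, z in mm, then the turn, a rotation vector about the tool's x, y, z in degrees. A call has 1 to 20 rows; each row shifts and turns the commanded pose from where the row before left it, along the tool's axes as they then stand; what a row does not reach is not made up. A row lasts 1/10 s, in which the tool goes at most 50 mm and 8.59 degrees, less where a joint would pass 70% of its speed; a pose out of reach is approached as far as the arm can. A call with a gripper value outside its range is refused whole. The fingers move at their own pace and stop on an object; the grip force is fixed at half the most. Time passes only in rows, so rows that do not move let the fingers close. It gives the time, the measured TCP pose, the force and the opening at its end, in the units of the state.
- manip.state(): the state, without advancing time (a new reading comes with each control period).
- manip.grab_frame(name): name is "side" or "top" or "wrist"; returns the picture (400x640x3 uint8, blue, green, red); there is no depth.
- manip.calibration(name): a dict with "mtx" (3x3 intrinsics, pixels), "T" (4x4, takes a point from camera to world coordinates); the wrist camera has in their place "T_tool_cam" (4x4, takes a point from camera to tool coordinates, whose origin is the TCP and whose axes are the tool frame's). Camera axes: x right, y down, z forward; pixel columns grow to the right and rows downward; lengths in m; the calibration is good to about 2 mm. A picture is of the moment at which its call begins: read the wrist's pose just before it. calibration takes no time and is no camera call.
- manip.job_done(): hands the job in, once; it reports no verdict.
The state is a dict: "time": time; "joint_pos": joint angles; "joint_vel": joint speeds; "joint_efforts": joint torques, N m; "tool_pos": TCP position; "tool_rot": TCP orientation; "contact_force": force on the tool from outside, world axes, zero at the start; "ft_torque": the same for the moment, N m; "gripper_width": opening from 0.0 (shut) to 1.0 (fully open).
Only numpy, scipy, OpenCV 4.12 (cv2) and the standard library are available. Lean on these libraries where they do the work, as an engineer would, in place of code of your own. Each camera call takes 0.05 s, during which the arm holds its last target. There are 200 camera calls.

TASK

The stop collar on the bar of the circuit-board cradle is loose, and its wing screw leans over towards the robot. Swing the collar round the bar until its wing screw points squarely at the flat milled along the bar, then turn the wing clockwise until the screw bites and is snug on the flat: firm enough to hold, but without forcing it, and never tightened on the round of the bar. Let go of it, and leave the board in the cradle and the other things on the bench alone.

Things in the scene. Friction and masses are not known exactly. Their poses are not given: they have to be found in the camera images.
- cradle: Grey cradle fixed to the bench: base plate 220 x 260 x 12 mm, two uprights 208 mm apart (40 mm deep along x, 16 mm thick, 116 mm high) carrying a steel bar; arms on the far side hold a green circuit board. Origin: on the bench straight under the middle of the bar; y along the bar, x towards the board, z up.
- bar: Dark steel bar 20 mm in diameter, 270 mm long, level, axis 100 mm above the bench, fast in the uprights. A bright flat 11 mm wide (8.4 mm from the axis) is milled along its whole length and faces upwards, tilted up to 0.3 rad to either side. Origin: on the bar's axis, inside the collar; y along the bar, z is the outward normal of the flat.
- collar: Aluminium stop collar at the middle of the bar: ring 38 mm outside diameter, 24 mm wide, 84 mm clear to the upright on either side. It turns only about the bar (y), against 0.15 N m of friction, and stays where left. Origin: on the bar's axis at its middle; z along its screw, outwards, at the start leaning 0.75 to 1.25 rad from upright towards the robot.
- screw: Steel wing screw in the collar. Origin: on the bar's axis; z outwards along the screw, x along the wing, y normal to its faces. 8 mm stem; wing blade 36 mm wide (x), 9 mm thick (y), 30 to 56 mm from the origin along z; it does not rise or sink as it turns. At the start the wing is within 0.75 rad of square to the bar. Clockwise seen from outside (negative about z) tightens.
- wing (a point): Centre of the wing, 43 mm out along the screw. The screw turns against 0.12 N m of friction and stays where left. Facing the flat it comes up snug 0.8 to 1.55 rad from its start (the wing does not show where): torque then climbs some 0.4 N m per 0.1 rad. Stop at 0.3 to 0.6 N m; above 0.8 is forcing it. Off the flat the point may already press on the round after 0.1 rad.
- board: Green circuit board 100 x 182 mm with parts up to 17 mm high, clamped level in the cradle 88 mm above the bench, on the far side of the bar: its near edge is 85 mm from the bar's axis. Origin: its middle.
- tin: Bystander: round red tin of copper wool, 77 mm in diameter, 70 mm high; origin at the middle of its underside.
- driver: Bystander: screwdriver with blue handle, 160 mm long, lying; origin under its middle.
- toothbrush: Bystander: yellow brush, 180 mm long, lying; origin under its middle.
- tweezers: Bystander: steel tweezers, 130 mm long, lying; origin under their middle.
- spare_board: Bystander: loose green circuit board 130 x 95 mm, lying flat; origin under its middle.
- flux: Bystander: small amber jar, 36 mm in diameter, 75 mm high; origin at the middle of its underside.
- spacer: Bystander: brass spacer 14 mm in diameter, 22 mm high, standing on the cradle's base plate between bar and board; origin at the middle of its underside.

How it is judged:
By the outcome, as a careful person would: the job done as asked, in the order asked, and still so for the second after the job is handed in, with the robot touching nothing.
It also fails if it takes over 56 s, if anything falls off the work surface, if the arm or the gripper's body presses on something with over 40 N, if the wrist force passes 120 N, or if a joint passes its speed limit or range.

## Working session

There is one attempt and no reset: what is moved stays moved. The work goes in short steps, Python scripts to look and compute and a tool call to move; the robot and the scene stay as the last step left them, time stands still between calls to the robot, and variables do not carry over. Pictures are saved under pics/ and viewed, about 8 in all and at most 12, crops included, and the job is handed in when it is done.

Besides the shell and the picture viewer there is one more tool, called after "Emit:" as a command line: name --pt "numbers of a row" for each row, then --argument value for the rest. apply_moves: Moves the arm, as the interface text tells. Its arguments: {"type":"object","properties":{"moves":{"type":"array","items":{"type":"array","items":{"type":"number"}}}},"required":["moves"]}

```bash
ls; mkdir -p pics; python3 - <<'E'
from plant import manip
import cv2
s=manip.state();print({k:s[k] for k in('time','tool_pos','tool_rot','contact_force','ft_torque','gripper_width')},manip.tcp_to_tips)
for n in('side','top'):
    cv2.imwrite(f'pics/{n}0.png',manip.grab_frame(n));c=manip.calibration(n);print(n,c['mtx'],c['T'].round(4) if hasattr(c['T'],'round') else c['T'])
print(manip.calibration('wrist'))
E
```

```text
pics
{'time': 0.0, 'tool_pos': array([0.19681868, 0.59256445, 0.24902957]), 'tool_rot': array([-0.69731411,  0.69874663, -0.11313345,  0.11272536]), 'contact_force': array([0.12121332, 0.06523794, 0.07179956]), 'ft_torque': array([-0.001651  , -0.01701018, -0.00340532]), 'gripper_width': 1.0048497615984768} 0.019
side [[399.92216997   0.         319.11396237]
 [  0.         399.92216997 202.13814786]
 [  0.           0.           1.        ]] [[ 0.8805 -0.2462  0.4051  0.0883]
 [-0.4737 -0.4261  0.7707 -0.8131]
 [-0.0171 -0.8706 -0.4918  0.6148]
 [ 0.      0.      0.      1.    ]]
top [[446.95838149   0.         316.98521767]
 [  0.         446.95838149 193.31963777]
 [  0.           0.           1.        ]] [[-2.7500e-02 -9.8570e-01  1.6640e-01  3.4260e-01]
 [-9.9960e-01  2.7900e-02  1.0000e-04  9.1000e-03]
 [-4.7000e-03 -1.6630e-01 -9.8610e-01  1.2059e+00]
 [ 0.0000e+00  0.0000e+00  0.0000e+00  1.0000e+00]]
{'mtx': array([[283.16657779,   0.        , 316.56942163],
       [  0.        , 283.16657779, 203.2718115 ],
       [  0.        ,   0.        ,   1.        ]]), 'T_tool_cam': array([[ 6.24869659e-04,  9.60307527e-01,  2.78942760e-01,
        -7.06176832e-02],
       [-2.65968659e-04, -2.78942645e-01,  9.60307727e-01,
        -1.22783252e-01],
       [ 9.99999769e-01, -6.74257194e-04,  8.11089100e-05,
         2.30007280e-04],
       [ 0.00000000e+00,  0.00000000e+00,  0.00000000e+00,
         1.00000000e+00]])}
```

View pics/side0.png

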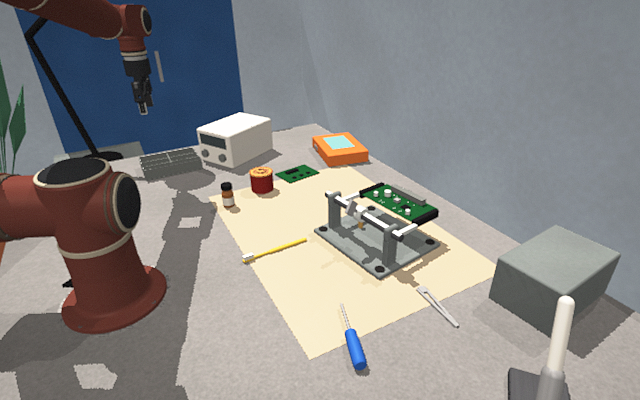

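View pics/top0.png

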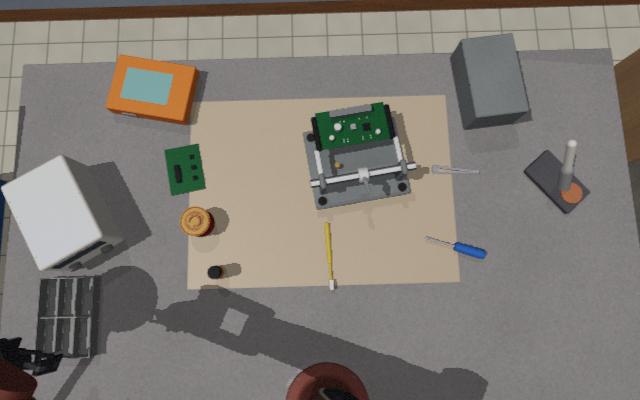

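The top view shows the bar from about (312,184) to (415,167) with the collar near (364,174). The side view shows the collar near (360,212). I'll take an enlarged crop of both.

```bash
cat > h.py <<'E'
import numpy as np, cv2
from scipy.spatial.transform import Rotation as R
from plant import manip
def q2R(q): return R.from_quat([q[1],q[2],q[3],q[0]]).as_matrix()
def cam(n,s=None):
    c=manip.calibration(n)
    if n!='wrist': return c['mtx'],np.array(c['T'])
    T=np.eye(4);T[:3,:3]=q2R(s['tool_rot']);T[:3,3]=s['tool_pos'];return c['mtx'],T@c['T_tool_cam']
def ray(K,T,uv):
    d=T[:3,:3]@np.linalg.solve(K,[*uv,1]);return T[:3,3],d
def atz(K,T,uv,z):
    o,d=ray(K,T,uv);return o+d*(z-o[2])/d[2]
def proj(K,T,p):
    q=T[:3,:3].T@(np.asarray(p)-T[:3,3]);q=K@q;return q[:2]/q[2]
E
python3 - <<'E'
from h import *
K,T=cam('top')
for p in[(312,184),(415,167),(364,175)]: print(atz(K,T,p,.1))
a=cv2.imread('pics/top0.png')[90:220,295:425];b=cv2.imread('pics/side0.png')[170:285,305:445]
f=lambda i,k:cv2.resize(i,None,fx=k,fy=k,interpolation=cv2.INTER_CUBIC)
a=cv2.resize(a,(400,400),interpolation=2);b=cv2.resize(b,(400,329),interpolation=2)
o=np.zeros((400,800,3),np.uint8);o[:,:400]=a;o[:329,400:]=b;cv2.imwrite('pics/c.png',o)
E
```

```text
[0.55335644 0.02114209 0.1       ]
[ 0.58974685 -0.24066628  0.1       ]
[ 0.57275529 -0.11073196  0.1       ]
```

View pics/c.png

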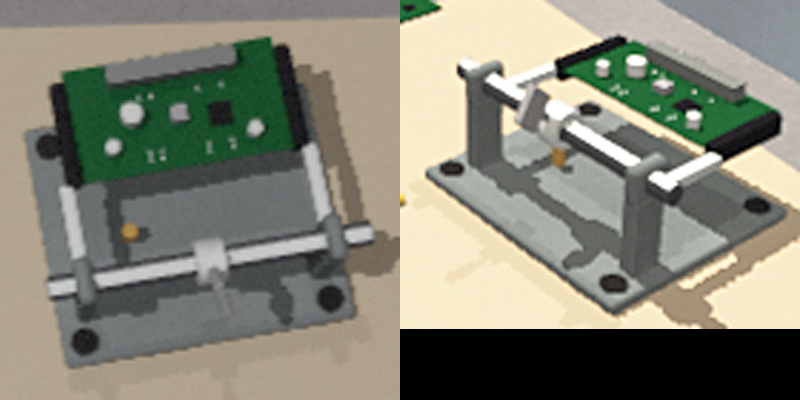

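```bash
python3 - <<'E'
from h import *
s=manip.state();Rt=q2R(s['tool_rot']);print(Rt.round(3))
yb=np.array([-.138,.990,0]);print('ang z to bar',np.degrees(np.arctan2(Rt[1,2],Rt[0,2])),np.degrees(np.arctan2(yb[1],yb[0])))
tgt=np.array([.50,-.10,.30]);print(Rt.T@(tgt-s['tool_pos'])*1000)
E
```

```text
[[ 0.949 -0.001  0.315]
 [-0.315 -0.002  0.949]
 [-0.    -1.    -0.002]]
ang z to bar 71.62056980914396 97.93555037008882
[ 506.0703976   -49.84670707 -561.79384795]
```

Emit:
apply_moves --pt "-1 32 -3 -35 0 0 0" --pt "-1 32 -3 -35 0 0 0" --pt "-1 32 -3 -35 0 0 0" --pt "-1 32 -3 -35 0 0 0" --pt "-1 32 0 -35 0 0 0" --pt "-1 32 0 -35 0 0 0" --pt "-1 32 0 -35 0 0 0" --pt "-1 32 0 -35 0 0 0" --pt "-1 32 0 -35 0 0 0" --pt "-1 32 0 -35 0 0 0" --pt "-1 32 0 -35 0 0 0" --pt "-1 32 0 -35 0 0 0" --pt "-1 32 5 -35 0 0 0" --pt "-1 32 5 -35 0 0 0" --pt "-1 32 10 -35 0 0 0" --pt "-1 32 15 -35 0 0 0" --pt "-1 0 5 0 0 -8.5 0" --pt "-1 0 0 0 0 -8.5 0" --pt "-1 0 0 0 0 -8.5 0" --pt "-1 0 0 0 0 0 0"

```text
time: 2.1
tool_pos: [0.506, -0.0999, 0.2216]
tool_rot: [0.706, -0.706, -0.043, 0.044]
contact_force: [0.2, 0.6, 0.4]
gripper_width: 1.003
```

```bash
python3 - <<'E'
from h import *
import pickle
s=manip.state();f=manip.grab_frame('wrist');pickle.dump((s,f),open('w1.pkl','wb'))
print(s['time'],s['tool_pos'],q2R(s['tool_rot']).round(3),s['joint_pos'])
cv2.imwrite('pics/w1.png',cv2.resize(f,(800,500),interpolation=2))
E
```

```text
2.1 [ 0.50602131 -0.09986345  0.2215787 ] [[ 0.992 -0.001 -0.123]
 [ 0.123  0.     0.992]
 [-0.001 -1.     0.001]] [-3.39213597e-01 -1.92140788e-01  1.89381248e+00  1.34615350e-05
  1.44127920e+00 -2.03359954e+00]
```

View pics/w1.png

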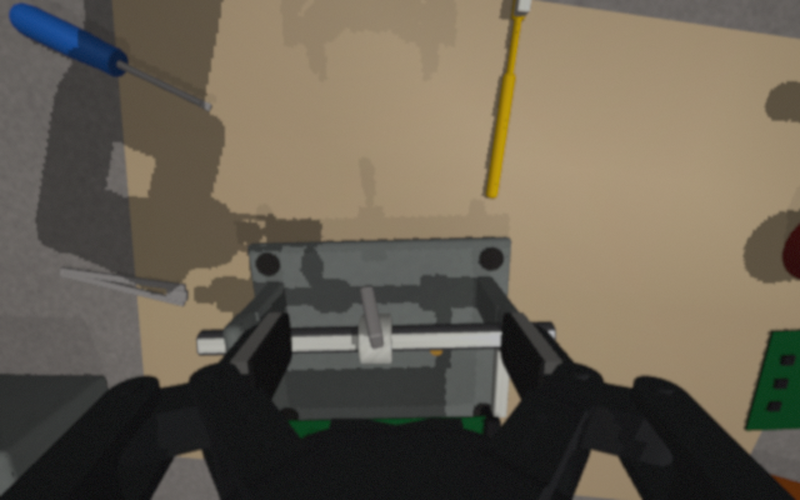

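Emit:
apply_moves --pt "-1 31 0 -10 0 0 0" --pt "-1 31 0 -10 0 0 0" --pt "-1 31 18 0 0 0 0" --pt "-1 0 19 0 0 0 0" --pt "-1 0 19 0 0 0 0" --pt "-1 0 0 0 0 0 0"

```text
time: 2.75
tool_pos: [0.5992, -0.1072, 0.1624]
tool_rot: [0.707, -0.705, -0.041, 0.045]
contact_force: [0.1, 0.3, -1.1]
gripper_width: 1.002
```

```bash
python3 - <<'E'
from h import *
import pickle
s=manip.state();f=manip.grab_frame('wrist');pickle.dump((s,f),open('w2.pkl','wb'))
print(s['time'],s['tool_pos'],q2R(s['tool_rot']).round(3))
K,T=cam('wrist',s);u=proj(K,T,[.572,-.11,.1]);print(u)
x0,y0=int(u[0])-100,int(u[1])-75;print(x0,y0)
cv2.imwrite('pics/w2.png',cv2.resize(f[y0:y0+150,x0:x0+200],(800,600),interpolation=2))
E
```

```text
2.75 [ 0.59918622 -0.10721121  0.16243087] [[ 0.993 -0.007 -0.122]
 [ 0.122  0.002  0.993]
 [-0.006 -1.     0.003]]
[316.9196012 188.5949042]
216 113
```

View pics/w2.png

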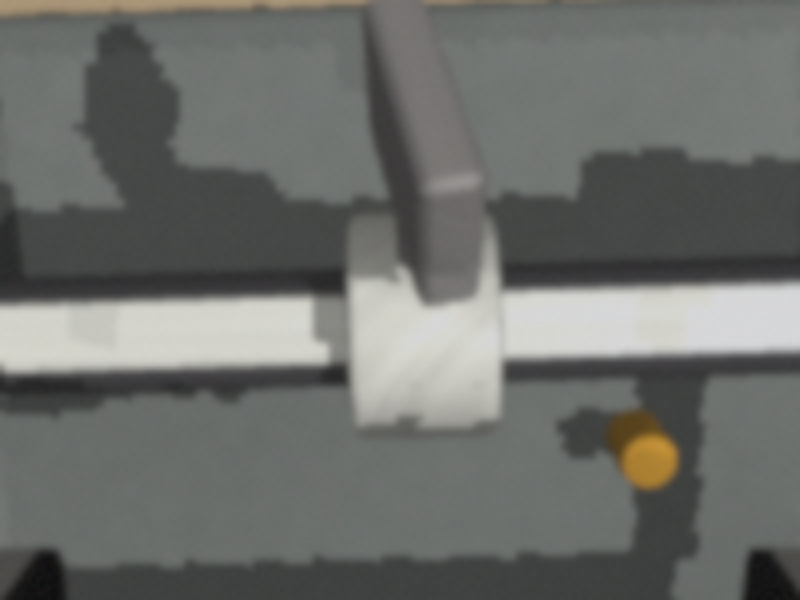

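The bar runs across with its flat bright (crop rows 290–363 on the right). The collar spans crop cols 350–500, and the wing leans up (towards the robot) and is turned slightly. Next I'll measure the bar's edge profile.

```bash
python3 - <<'E'
from h import *
import pickle
s,f=pickle.load(open('w2.pkl','rb'));g=f.mean(2)
for c0,c1 in((222,232),(250,260),(278,290),(345,355),(356,366),(385,410)):
    # deskew small slope ~ -? just mean over ~10 cols
    print(c0,[int(v) for v in g[172:214,c0:c1].mean(1)])
E
```

```text
222 [70, 70, 70, 70, 70, 69, 69, 69, 68, 62, 54, 49, 50, 54, 59, 78, 117, 164, 195, 206, 207, 207, 207, 207, 207, 207, 207, 208, 209, 209, 206, 201, 188, 159, 110, 65, 46, 41, 42, 49, 58, 62]
250 [70, 71, 70, 70, 70, 70, 70, 69, 65, 56, 50, 50, 54, 59, 72, 108, 157, 193, 207, 207, 208, 209, 209, 209, 208, 207, 207, 208, 209, 208, 205, 197, 172, 123, 79, 64, 58, 54, 59, 78, 95, 103]
278 [70, 70, 70, 69, 69, 70, 68, 65, 58, 51, 49, 53, 57, 67, 99, 150, 192, 207, 208, 209, 210, 210, 210, 209, 208, 207, 207, 208, 208, 206, 199, 176, 132, 88, 67, 62, 61, 70, 86, 100, 105, 107]
345 [69, 70, 69, 69, 69, 67, 60, 51, 50, 54, 58, 66, 93, 143, 189, 208, 212, 212, 213, 214, 214, 213, 212, 211, 212, 212, 212, 212, 207, 187, 145, 98, 71, 63, 62, 70, 88, 104, 110, 110, 110, 110]
356 [70, 69, 70, 70, 69, 65, 57, 50, 51, 55, 59, 72, 105, 155, 195, 211, 212, 213, 214, 214, 214, 213, 213, 212, 212, 213, 213, 212, 206, 180, 130, 84, 67, 62, 62, 74, 93, 105, 110, 110, 110, 109]
385 [71, 71, 71, 70, 65, 57, 50, 51, 54, 59, 71, 105, 155, 194, 209, 212, 212, 213, 214, 214, 214, 213, 213, 213, 214, 214, 213, 206, 180, 132, 85, 66, 61, 61, 71, 85, 94, 97, 98, 98, 98, 98]
```

```bash
python3 - <<'E'
from h import *
import pickle
from scipy.optimize import least_squares
s,f=pickle.load(open('w2.pkl','rb'));K,T=cam('wrist',s)
A=(397,172+np.array([4.7,11.55,28.9,34.55]));B=(255,172+np.array([8.6,15.5,32.8,39.1]))
m=lambda C:(C[0],(C[1][1]+C[1][2])/2)
pa,pb=[atz(K,T,m(C),.108) for C in(A,B)];d=pa-pb;d/=np.linalg.norm(d);print('bar dir',d,'yaw',np.arctan2(-d[0],d[1]))
yc=d;xc=np.array([d[1],-d[0],0])
def fit(C,fixz):
    rays=[]
    for r in C[1]:
        o,v=ray(K,T,(C[0],r));n=np.cross(v,yc); # plane containing ray and bar dir
        n/=np.linalg.norm(n);rays.append((o,n))
    def res(p):
        x,t=p[:2];z=.1 if fixz else p[2]
        c=np.array([.572,-.11,0])+xc*x+[0,0,z]
        e=[]
        for i,(o,n) in enumerate(rays):
            h=(c-o)@n
            if i in(0,3):
                e.append(abs(h)-.01)
            else:
                # flat edge at angle t -/+ .582 about y, angle 0 up, + toward xc
                a=t+(-1 if i==1 else 1)*np.arcsin(.55)
                q=c+.01*(np.sin(a)*xc+np.cos(a)*np.array([0,0,1]));e.append((q-o)@n)
        return np.array(e)*1000
    r=least_squares(res,[0,0]+([] if fixz else [.1]));return r.x,r.fun.round(2)
for C in(A,B):
    for z in(1,0): print(fit(C,z))
cv2.imwrite('pics/w3.png',cv2.resize(f[85:205,280:380],(500,600),interpolation=2))
E
```

```text
bar dir [-0.14876911  0.98887196  0.        ] yaw 0.14932341467172308
(array([ 0.00364594, -0.19802156]), array([ 0.04,  0.09, -0.1 ,  0.04]))
(array([ 0.00331774, -0.1981754 ,  0.10132173]), array([-0.03,  0.05, -0.06, -0.03]))
(array([ 0.00384887, -0.22188371]), array([ 0.28,  0.09, -0.09,  0.29]))
(array([ 0.00270487, -0.22243473,  0.10459736]), array([ 0.03, -0.05,  0.06,  0.03]))
```

View pics/w3.png

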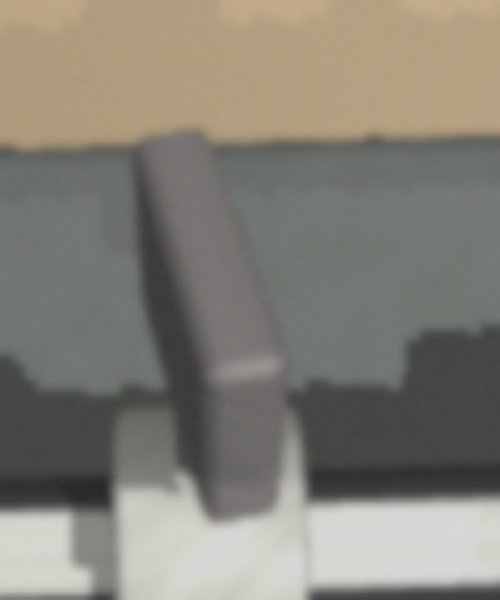

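The wing's outer-end face runs from crop (135–207,~142) to the corner edge (210,375)–(282,358). Its side face ends at (215,520)–(275,507), so a box model can be fitted to it.

```bash
python3 - <<'E'
from h import *
import pickle
from scipy.optimize import least_squares
s,f=pickle.load(open('w2.pkl','rb'));K,T=cam('wrist',s)
yc=np.array([-.1488,.9889,0]);xc=np.array([.9889,.1488,0]);zc=np.array([0,0,1.])
# (wing x, wing y, z): image right = +bar y
M=np.array([[18,-4.5,56],[18,4.5,56],[-18,-4.5,56],[-18,4.5,56],[18,-4.5,30],[18,4.5,30]])/1000
P=280+0*M[:,:2];P=np.array([[210,375],[282,358],[135,150],[207,133],[215,520],[275,507]])/5+[280,85]
def model(p):
    x,y,z,phi,psi=p
    sz=-np.sin(phi)*xc+np.cos(phi)*zc;sx=np.cos(phi)*xc+np.sin(phi)*zc
    wx=np.cos(psi)*sx+np.sin(psi)*yc;wy=-np.sin(psi)*sx+np.cos(psi)*yc
    c=np.array([.572,-.11,.1])+xc*x+yc*y+zc*z
    return c+M[:,[0]]*wx+M[:,[1]]*wy+M[:,[2]]*sz
def res(p): 
    return np.r_[np.ravel([proj(K,T,q) for q in model(p)]-P),(p[0]-.0034)*1000*1.,p[2]*1000*.7]
r=least_squares(res,[0.0034,0,0,1,.2]);print(r.x,r.fun.round(1))
print(np.sqrt(np.diag(np.linalg.inv(r.jac.T@r.jac))))
E
```

```text
[ 0.005526    0.00316388 -0.00392601  0.86645648  0.20470146] [-1.2 -0.5  2.2 -0.4 -1.1 -2.1  0.2 -1.3 -1.9  2.   1.5  1.5  2.1 -2.7]
[0.00053349 0.00023784 0.00121269 0.01434963 0.01315128]
```

```bash
cat >> h.py <<'E'
yc=np.array([-.1488,.9889,0]);xc=np.array([.9889,.1488,0]);zc=np.array([0,0,1.])
C0=np.array([.572,-.11,.1])+.004*xc+.003*yc
def pose(phi,psi,r,c=C0):
    sz=-np.sin(phi)*xc+np.cos(phi)*zc;sx=np.cos(phi)*xc+np.sin(phi)*zc
    wx=np.cos(psi)*sx+np.sin(psi)*yc;wy=-np.sin(psi)*sx+np.cos(psi)*yc
    return np.c_[wx,-sz,wy],c+r*sz
def rel(s,phi,psi,r,c=C0):
    Rt=q2R(s['tool_rot']);Rg,p=pose(phi,psi,r,c)
    rv=R.from_matrix(Rt.T@Rg).as_rotvec(degrees=True)
    print('world d mm',((p-s['tool_pos'])*1000).round(1),'shift(tool now)',(Rt.T@(p-s['tool_pos'])*1000).round(1),'shift(tool goal)',(Rg.T@(p-s['tool_pos'])*1000).round(1),'rotvec',rv.round(2))
E
python3 - <<'E'
from h import *
rel(manip.state(),.87,.2,.125)
E
```

```text
world d mm [-119.   -13.1   16.1] shift(tool now) [-119.8  -15.7    1.6] shift(tool goal) [ -62.6 -101.8   17.5] rotvec [ -4.43 -12.2  -49.95]
```

Emit:
apply_moves --pt "-1 0 -30 0 0 0 0" --pt "-1 -20 -20 0 0 0 0" --pt "-1 -40 0 0 0 0 0" --pt "-1 -40 0 1.6 0 0 0" --pt "-1 -20 0 0 0 0 0" --pt "-1 0 0 0 -0.63 -1.74 -7.14" --pt "-1 0 0 0 -0.63 -1.74 -7.14" --pt "-1 0 0 0 -0.63 -1.74 -7.14" --pt "-1 0 0 0 -0.63 -1.74 -7.14" --pt "-1 0 0 0 -0.63 -1.74 -7.14" --pt "-1 0 0 0 -0.63 -1.74 -7.14" --pt "-1 0 0 0 -0.63 -1.74 -7.14" --pt "-1 0 0 0 0 0 0"

```text
time: 4.1
tool_pos: [0.48, -0.1215, 0.2142]
tool_rot: [-0.624, 0.639, 0.409, 0.188]
contact_force: [0.7, -0.6, -0.6]
gripper_width: 1.002
```

```bash
python3 - <<'E'
from h import *
s=manip.state();rel(s,.87,.2,.125);print(s['joint_pos'])
E
```

```text
world d mm [  1.    0.8 -33.6] shift(tool now) [-24.4  22.5   5.6] shift(tool goal) [-24.3  22.5   5.6] rotvec [ 0.06 -0.11  0.14]
[-0.72432192 -0.7138611   2.42250462  0.80074689  0.95716198 -2.95926133]
```

Emit:
apply_moves --pt "-1 -24.3 22.5 5.6 0 0 0" --pt "-1 0 0 0 0 0 0" --pt "-1 0 0 0 0 0 0"

```text
time: 4.4
tool_pos: [0.4835, -0.1204, 0.1838]
tool_rot: [-0.624, 0.638, 0.411, 0.187]
contact_force: [0.8, -0.2, 1.4]
gripper_width: 1.001
```

```bash
python3 - <<'E'
from h import *
import pickle
s=manip.state();f=manip.grab_frame('wrist');pickle.dump((s,f),open('w3.pkl','wb'))
rel(s,.87,.2,.125);print(s['joint_pos'])
K,T=cam('wrist',s)
Rg,p=pose(.87,.2,0)
pts=[proj(K,T,p+Rg@np.array([x,-z,y])/1000) for x,y,z in[[18,-4.5,56],[18,4.5,56],[-18,4.5,56],[-18,-4.5,56],[18,-4.5,30],[18,4.5,30],[0,0,0]]];print(np.round(pts,1))
x0,y0=int(pts[6][0])-90,int(pts[6][1])-80
g=cv2.resize(f[y0:y0+150,x0:x0+200],(800,600),interpolation=2)
for q in pts: cv2.circle(g,tuple(int(v) for v in (np.array(q)-[x0,y0]+.5)*4),3,(0,0,255),1)
print(x0,y0);cv2.imwrite('pics/w4.png',g)
E
```

```text
world d mm [-2.4 -0.3 -3.2] shift(tool now) [-4.   0.2  0.9] shift(tool goal) [-4.   0.2  0.9] rotvec [-0.03  0.09  0.18]
[-0.7155473  -0.65743528  2.4444198   0.84216548  0.89889894 -3.02779301]
[[311.5 241.4]
 [323.7 241.4]
 [324.1 194. ]
 [311.3 194. ]
 [312.  228.4]
 [322.9 228.4]
 [317.4 197.7]]
227 117
```

View pics/w4.png

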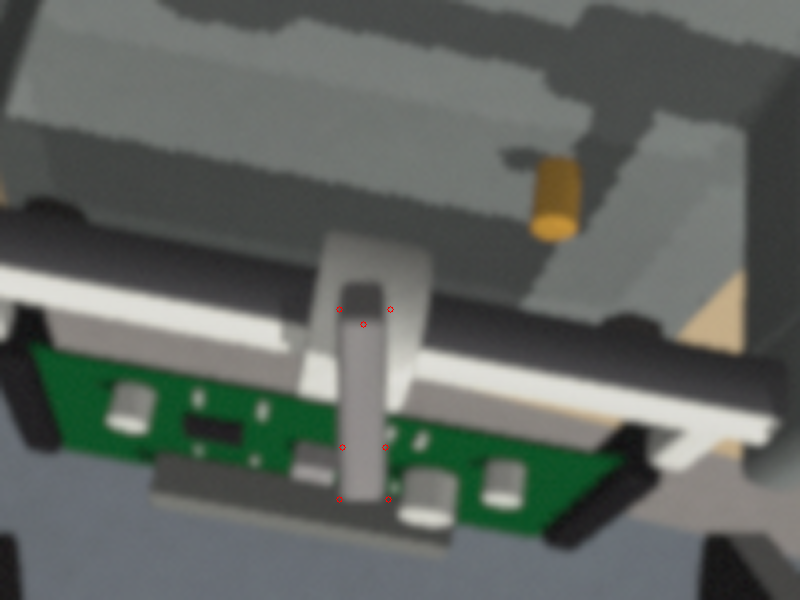

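The predicted corners sit on the wing: outer face seen at crop cols 340–386, rows 318–500, upright in the tool frame. So position and wing angle agree, and I'll approach along the screw and grip.

Emit:
apply_moves --pt "-1 -4 20 1 0 0 0" --pt "-1 0 20 0 0 0 0" --pt "-1 0 20 0 0 0 0" --pt "-1 0 20 0 0 0 0" --pt "-1 0 0 0 0 0 0" --pt "-1 0 0 0 0 0 0"

```text
time: 5.05
tool_pos: [0.542, -0.1094, 0.1331]
tool_rot: [-0.623, 0.64, 0.409, 0.186]
contact_force: [0.5, 0.3, 1.2]
gripper_width: 1.004
```

```bash
python3 - <<'E'
from h import *
s=manip.state();rel(s,.87,.2,.045);print(s['joint_pos'],s['contact_force'],s['ft_torque'])
E
```

```text
world d mm [-0.5 -2.2 -4.1] shift(tool now) [-4.   2.  -1.3] shift(tool goal) [-4.   2.  -1.3] rotvec [ 0.08  0.04 -0.02]
[-0.58285915 -0.37128917  2.35855067  0.95668483  0.67358557 -3.13328246] [0.46532278 0.32300943 1.1762078 ] [-0.07880176  0.35876343  0.00135107]
```

Emit:
apply_moves --pt "1 0 0 0 0 0 0" --pt "1 0 0 0 0 0 0" --pt "1 0 0 0 0 0 0" --pt "1 0 0 0 0 0 0" --pt "1 0 0 0 0 0 0" --pt "1 0 0 0 0 0 0" --pt "1 0 0 0 0 0 0" --pt "1 0 0 0 0 0 0"

```text
time: 5.85
tool_pos: [0.5413, -0.1108, 0.1321]
tool_rot: [-0.622, 0.641, 0.408, 0.187]
contact_force: [-3.0, -4.3, 2.4]
gripper_width: 0.096
```

```bash
python3 - <<'E'
from h import *
s=manip.state();rel(s,.87,.2,.045);print(s['joint_pos'][5],s['contact_force'],s['ft_torque'],s['gripper_width'])
# plan swing: arc about bar axis from present, n rows
Rt=q2R(s['tool_rot']);v=s['tool_pos']-C0;v-=yc*(v@yc)
print('radius',np.linalg.norm(v),'phi of TCP',np.arctan2(-v@xc,v@zc),'tool phi',np.arctan2(Rt[:,1]@xc,-Rt[:,1]@zc))
n=10;th=np.radians(37.8)/n
Rs=R.from_rotvec(yc*th).as_matrix();p=s['tool_pos']-C0
print('per row shift',(Rt.T@(Rs@p-p)*1000).round(3),'turn deg',(Rt.T@yc*np.degrees(th)).round(3))
E
```

```text
world d mm [ 0.2 -0.7 -3.1] shift(tool now) [-2.4  2.1 -0.2] shift(tool goal) [-2.4  2.1 -0.3] rotvec [ 0.32  0.01 -0.11]
-3.1347735449627243 [-2.97206082 -4.25429435  2.44517543] [-0.5231393   0.58956354 -0.33920561] 0.09600367355314267
radius 0.04710791822247801 phi of TCP 0.8213084765012896 tool phi 0.8693147696145834
per row shift [ 3.036  0.251 -0.614] turn deg [ 0.751 -0.022  3.705]
```

Emit:
apply_moves --pt "1 3.0 0.2 -0.6 0.75 0 3.7" --pt "1 3.0 0.2 -0.6 0.75 0 3.7" --pt "1 3.0 0.2 -0.6 0.75 0 3.7" --pt "1 3.0 0.2 -0.6 0.75 0 3.7" --pt "1 3.0 0.2 -0.6 0.75 0 3.7" --pt "1 0 0 0 0 0 0"

```text
time: 6.45
tool_pos: [0.5536, -0.1089, 0.1415]
tool_rot: [-0.665, 0.678, 0.306, 0.069]
contact_force: [-4.3, -6.5, 3.1]
gripper_width: 0.091
```

```bash
cat > st.py <<'E'
from h import *
s=manip.state();Rt=q2R(s['tool_rot']);v=s['tool_pos']-C0;print('t',s['time'],'dy',v@yc);v-=yc*(v@yc)
phi=np.arctan2(Rt[:,1]@xc,-Rt[:,1]@zc)
sx=np.cos(phi)*xc+np.sin(phi)*zc
print('radius',np.linalg.norm(v),'phi TCP',np.arctan2(-v@xc,v@zc),'tool phi',phi,'psi',np.arctan2(Rt[:,0]@yc,Rt[:,0]@sx))
print('j',s['joint_pos'].round(2),'F tool',(Rt.T@s['contact_force']).round(1),'M tool',(Rt.T@s['ft_torque']).round(3),'w',s['gripper_width'])
E
python3 st.py
```

```text
t 6.45 dy 0.0008035979993283417
radius 0.046993272240247026 phi TCP 0.48775109489259816 tool phi 0.5376486812380641 psi 0.20138628356033617
j [-0.46 -0.27  2.16  0.4   0.83 -2.59] F tool [-4.  -5.3 -5.1] M tool [-0.626  0.01   1.105] w 0.09105448354874907
```

Emit:
apply_moves --pt "1 3.0 0.2 -0.6 0.75 0 3.7" --pt "1 3.0 0.2 -0.6 0.75 0 3.7" --pt "1 3.0 0.2 -0.6 0.75 0 3.7" --pt "1 3.0 0.2 -0.6 0.75 0 3.7" --pt "1 3.0 0.2 -0.6 0.75 0 3.7" --pt "1 0 0 0 0 0 0" --pt "1 0 0 0 0 0 0"

```text
time: 7.15
tool_pos: [0.5678, -0.1068, 0.1463]
tool_rot: [-0.689, 0.696, 0.196, -0.048]
contact_force: [1.3, -6.1, -0.5]
gripper_width: 0.094
```

```bash
python3 st.py
```

```text
t 7.15 dy 0.0007408436140715945
radius 0.04697325042655687 phi TCP 0.16435062494785463 tool phi 0.21015992574563488 psi 0.19906269922024167
j [-0.36 -0.09  1.94  0.11  1.11 -2.32] F tool [-1.   0.6 -6.2] M tool [-0.757 -0.031  0.273] w 0.09428591108616541
```

Emit:
apply_moves --pt "-1 0 0 0 0 0 0" --pt "-1 0 0 0 0 0 0" --pt "-1 0 0 0 0 0 0" --pt "-1 0 0 0 0 0 0" --pt "-1 0 0 0 0 0 0" --pt "-1 0 -20 0 0 0 0" --pt "-1 0 -20 0 0 0 0" --pt "-1 0 0 0 0 0 0" --pt "-1 0 0 0 0 0 0"

```text
time: 8.05
tool_pos: [0.559, -0.1066, 0.1854]
tool_rot: [-0.69, 0.695, 0.196, -0.047]
contact_force: [0.1, -0.8, -0.9]
gripper_width: 1.0
```

```bash
python3 st.py; python3 - <<'E'
from h import *
import pickle
s=manip.state();f=manip.grab_frame('wrist');pickle.dump((s,f),open('w5.pkl','wb'))
K,T=cam('wrist',s);u=proj(K,T,C0+[0,0,.02]);print(u)
x0,y0=int(u[0])-80,int(u[1])-60;print(x0,y0)
cv2.imwrite('pics/w5.png',cv2.resize(f[y0:y0+120,x0:x0+160],(800,600),interpolation=2))
g=f.mean(2)
for c0,c1 in((-62,-56),(-50,-44),(30,36),(50,56)):
    c=int(u[0]);r=int(u[1]);print(c+c0,r-22,[int(v) for v in g[r-22:r+32,c+c0:c+c1].mean(1)])
E
```

```text
t 8.05 dy 0.002316823733125689
radius 0.08690900812707111 phi TCP 0.18903667656642084 tool phi 0.2106787897037633 psi 0.19840125009818604
j [-0.37 -0.15  1.93  0.11  1.18 -2.32] F tool [-0.3  0.9 -0.8] M tool [ 0.031 -0.032  0.147] w 0.9998536952163429
[312.82546188 226.43206046]
232 166
250 204 [202, 202, 203, 203, 201, 193, 171, 131, 93, 86, 97, 105, 106, 106, 105, 106, 105, 106, 106, 106, 106, 101, 88, 73, 65, 63, 63, 63, 63, 63, 63, 63, 63, 63, 64, 64, 63, 64, 64, 64, 65, 64, 64, 64, 64, 64, 64, 64, 64, 64, 65, 64, 65, 65]
262 204 [203, 203, 202, 201, 202, 202, 201, 196, 177, 142, 99, 83, 93, 103, 107, 107, 106, 106, 106, 106, 106, 107, 106, 105, 97, 82, 68, 64, 63, 63, 63, 63, 63, 63, 64, 63, 62, 62, 63, 63, 64, 64, 64, 64, 64, 64, 63, 63, 64, 64, 64, 64, 64, 64]
342 204 [104, 80, 56, 46, 48, 52, 56, 60, 69, 94, 138, 179, 202, 210, 211, 212, 212, 211, 209, 208, 209, 209, 205, 190, 155, 109, 87, 94, 104, 108, 109, 109, 109, 109, 108, 108, 108, 107, 101, 90, 75, 65, 63, 62, 62, 62, 62, 62, 62, 62, 62, 63, 62, 62]
362 204 [82, 79, 75, 70, 62, 50, 44, 45, 48, 52, 56, 61, 71, 99, 145, 187, 207, 213, 214, 214, 214, 213, 212, 212, 212, 212, 208, 189, 148, 100, 72, 66, 68, 70, 74, 77, 81, 86, 90, 90, 87, 88, 90, 94, 99, 103, 104, 104, 104, 104, 104, 103, 103, 104]
```

View pics/w5.png

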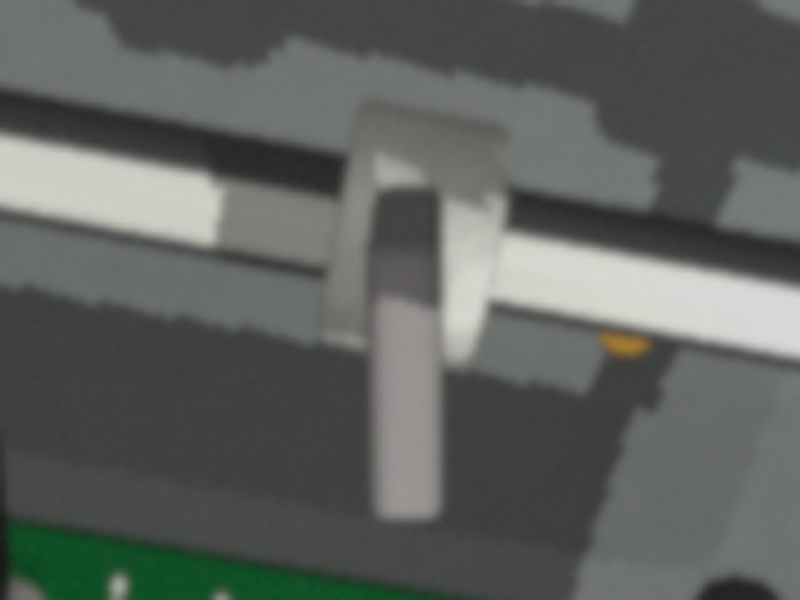

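The outer wing face spans crop (373–441, 300–520) and its lower side face begins at about row 190; the bright flat sits just left and right of the collar. A joint fit of the wing and flat comes next.

```bash
cat > fit.py <<'E'
from h import *
from scipy.optimize import least_squares
def run(K,T,M,P,cols,prior=(2.,2.)):
    M=np.array(M)/1000
    def res(p):
        x,y,z,phi,psi,t=p
        c=np.array([.572,-.11,.1])+xc*x+yc*y+zc*z
        Rg,_=pose(phi,psi,0)
        e=[proj(K,T,c+Rg@[m[0],-m[2],m[1]])-q for m,q in zip(M,P)]
        e=list(np.ravel(e)*.7)
        for C,rows in cols:
            for i,r in enumerate(rows):
                if r is None: continue
                o,v=ray(K,T,(C,r));n=np.cross(v,yc);n/=np.linalg.norm(n);D=np.linalg.norm(c-o);k=K[0,0]/D
                h=(c-o)@n
                if i in(0,3): e.append((abs(h)-.01)*k)
                else:
                    a=t+(-1 if i==1 else 1)*np.arcsin(.55)
                    q=c+.01*(np.sin(a)*xc+np.cos(a)*zc);e.append(((q-o)@n)*k*1.5)
        return np.r_[e,(x-.004)*1000/prior[0],z*1000/prior[1]]
    r=least_squares(res,[.004,.003,0,.2,.2,-.2]);sd=np.sqrt(np.diag(np.linalg.inv(r.jac.T@r.jac)))
    print('x y z phi psi tilt',r.x.round(4),'sd',sd.round(4));print('phi+tilt',r.x[3]+r.x[5]);print(r.fun.round(1))
E
python3 - <<'E'
from fit import *;import pickle
s,f=pickle.load(open('w5.pkl','rb'));K,T=cam('wrist',s)
P=np.array([[370,297],[440,303],[373,520],[441,520],[375,190],[440,188]])/5+[232,166]
M=[[-18,-4.5,56],[-18,4.5,56],[18,-4.5,56],[18,4.5,56],[-18,-4.5,30],[-18,4.5,30]]
cols=[(344.5,204+np.array([1.2,9.85,24.1,26.3])),(364.5,[204+4.7,204+13.8,204+28.3,None])]
run(K,T,M,P,cols);run(K,T,M,P,cols,(1,1));run(K,T,M,P,cols,(10,10))
E
```

```text
x y z phi psi tilt [ 0.0052  0.004  -0.0039  0.0968  0.2025 -0.1611] sd [0.0009 0.0004 0.0014 0.0118 0.0211 0.0585]
phi+tilt -0.06434258926465541
[-0.8 -1.8  0.1 -2.6 -0.4  2.6  0.   2.7  0.2  1.1  0.5  1.4 -0.8  0.5
 -0.4  0.3 -0.4  0.3 -1.   0.6 -2. ]
x y z phi psi tilt [ 0.004   0.0038 -0.0016  0.1018  0.2022 -0.1679] sd [0.0006 0.0004 0.0008 0.0113 0.0208 0.0558]
phi+tilt -0.06615683596586672
[-0.9 -2.   0.2 -2.7 -0.5  3.1  0.1  3.2  0.1  0.9  0.5  1.2 -0.9  0.4
 -0.3  0.1 -0.5  0.2 -0.9 -0.  -1.6]
x y z phi psi tilt [ 0.0095  0.0045 -0.0111  0.0866  0.2034 -0.169 ] sd [0.0017 0.0005 0.0027 0.0129 0.0221 0.0617]
phi+tilt -0.08238615793830144
[-0.6 -1.3 -0.1 -2.1 -0.1  1.2 -0.2  1.3  0.4  1.7  0.3  2.  -0.2  0.8
 -0.9  0.6  0.2  0.6 -1.5  0.5 -1.1]
```

```bash
python3 - <<'E'
from fit import *;import pickle
s,f=pickle.load(open('w5.pkl','rb'));K,T=cam('wrist',s)
g=f.mean(2)
for c in(308,313,317): print(c,[int(v) for v in g[198:274,c:c+2].mean(1)])
P=np.array([[373,520],[441,520],[375,190],[440,188]])/5+[232,166]
M=[[18,-4.5,56],[18,4.5,56],[-18,-4.5,30],[-18,4.5,30]]
cols=[(344.5,204+np.array([1.2,9.85,24.1,26.3])),(364.5,[204+4.7,204+13.8,204+28.3,None])]
run(K,T,M,P,cols);run(K,T,M,P,cols,(1,1))
s,f=pickle.load(open('w3.pkl','rb'));K,T=cam('wrist',s);g=f.mean(2)
print([int(v) for v in g[180:250,316:319].mean(1)])
E
```

```text
308 [152, 159, 163, 163, 151, 124, 92, 73, 69, 67, 67, 67, 67, 67, 68, 67, 68, 74, 80, 84, 88, 90, 91, 91, 90, 94, 101, 117, 130, 136, 138, 138, 138, 138, 138, 138, 139, 137, 138, 138, 137, 138, 138, 138, 138, 137, 137, 137, 137, 137, 137, 137, 138, 137, 137, 137, 137, 138, 138, 137, 138, 137, 137, 137, 138, 137, 137, 137, 137, 134, 126, 108, 84, 73, 72, 72]
313 [125, 140, 152, 154, 139, 107, 78, 69, 66, 67, 67, 67, 67, 67, 67, 68, 69, 74, 79, 85, 88, 90, 90, 90, 91, 91, 92, 102, 119, 138, 146, 147, 147, 148, 148, 148, 148, 148, 148, 148, 148, 148, 148, 148, 149, 147, 149, 148, 149, 149, 148, 149, 149, 148, 148, 148, 147, 148, 149, 149, 149, 150, 148, 149, 149, 149, 149, 149, 149, 148, 140, 118, 89, 74, 72, 72]
317 [111, 112, 115, 116, 111, 95, 76, 67, 65, 66, 65, 65, 65, 66, 65, 65, 67, 70, 75, 80, 82, 84, 84, 84, 84, 84, 84, 85, 92, 111, 132, 140, 141, 141, 141, 141, 140, 140, 140, 141, 140, 140, 140, 140, 140, 140, 140, 140, 140, 141, 141, 142, 141, 141, 142, 141, 141, 141, 142, 141, 142, 141, 142, 142, 141, 142, 141, 142, 140, 139, 129, 107, 81, 67, 68, 71]
x y z phi psi tilt [ 0.0046  0.0033 -0.0017  0.1687  0.2077 -0.2298] sd [0.0009 0.0005 0.0015 0.0174 0.0249 0.0603]
phi+tilt -0.06106871691180099
[-0.3  0.8  0.4  0.7 -0.2 -1.   0.2 -0.8 -0.2  0.3  0.  -0.5  0.2  0.1
 -0.6  0.3 -0.8]
x y z phi psi tilt [ 0.0041  0.0032 -0.0006  0.1732  0.2072 -0.2354] sd [0.0006 0.0005 0.0009 0.0164 0.0247 0.0575]
phi+tilt -0.06214935899998575
[-0.3  0.9  0.4  0.9 -0.2 -1.2  0.2 -1.  -0.2  0.2  0.1 -0.7  0.2  0.
 -0.5  0.1 -0.6]
[104, 107, 109, 112, 114, 114, 108, 92, 73, 65, 64, 63, 64, 64, 66, 73, 89, 109, 127, 138, 141, 141, 141, 141, 141, 141, 140, 140, 141, 141, 141, 140, 140, 140, 140, 140, 140, 140, 140, 140, 140, 140, 141, 141, 141, 141, 140, 141, 141, 141, 141, 142, 141, 142, 143, 143, 143, 144, 144, 144, 142, 127, 96, 73, 69, 68, 69, 69, 75, 92]
```

The column profile shows the real face edge at row 216. The boundary at 226 is only a cast shadow, so I'll refit with the edge.

```bash
python3 - <<'E'
from fit import *;import pickle
s,f=pickle.load(open('w5.pkl','rb'));K,T=cam('wrist',s)
P=np.array([[372,250],[440,252],[373,523],[441,523],[375,190],[440,188]])/5+[232,166]
M=[[-18,-4.5,56],[-18,4.5,56],[18,-4.5,56],[18,4.5,56],[-18,-4.5,30],[-18,4.5,30]]
cols=[(344.5,204+np.array([1.2,9.85,24.1,26.3])),(364.5,[204+4.7,204+13.8,204+28.3,None])]
run(K,T,M,P,cols);run(K,T,M,P,cols,(10,10))
s,f=pickle.load(open('w2.pkl','rb'));K,T=cam('wrist',s)
P=np.array([[210,375],[282,358],[135,150],[207,133],[215,520],[275,507]])/5+[280,85]
M=[[18,-4.5,56],[18,4.5,56],[-18,-4.5,56],[-18,4.5,56],[18,-4.5,30],[18,4.5,30]]
cols=[(397,172+np.array([4.7,11.55,28.9,34.55])),(254.5,172+np.array([8.6,15.5,32.8,39.1]))]
run(K,T,M,P,cols)
E
```

```text
x y z phi psi tilt [ 0.0045  0.0034 -0.0013  0.1717  0.2016 -0.2372] sd [0.0009 0.0004 0.0014 0.0115 0.0205 0.0589]
phi+tilt -0.0655267493588779
[-0.9  0.4  0.6  0.1 -0.3  0.4  0.4  0.4  0.  -1.1  0.4 -0.8 -0.1  0.2
  0.1 -0.6  0.2  0.1 -0.5  0.2 -0.6]
x y z phi psi tilt [ 0.0058  0.0036 -0.0036  0.1688  0.2018 -0.2381] sd [0.0015 0.0004 0.0025 0.0121 0.0209 0.0604]
phi+tilt -0.06929213815074978
[-0.8  0.6  0.5  0.3 -0.2 -0.1  0.3 -0.1  0.1 -0.9  0.4 -0.6  0.   0.3
 -0.1 -0.5  0.4  0.2 -0.7  0.2 -0.4]
x y z phi psi tilt [ 0.0048  0.0031 -0.0042  0.8524  0.2056 -0.2308] sd [0.0004 0.0003 0.0014 0.0111 0.0187 0.0486]
phi+tilt 0.6215730950623356
[-0.8 -0.1  1.6 -0.  -0.8 -1.8  0.1 -1.2 -1.3  1.2  1.1  0.9  0.8  0.5
 -0.5 -0.   0.9  0.5 -0.5  0.6  0.4 -2.1]
```

```bash
sed -i 's/^C0=.*/C0=np.array([.572,-.11,.1])+.0046*xc+.0034*yc-.0015*zc/' h.py; python3 - <<'E'
from h import *
rel(manip.state(),.17,.2,.045)
E
```

```text
world d mm [ 10.   -0.7 -41.5] shift(tool now) [ 0.5 42.6 -2.3] shift(tool goal) [ 2.1 42.6 -2.7] rotvec [ 0.48 -0.1   2.18]
```

Emit:
apply_moves --pt "-1 0.5 0 -2.3 0.5 0 2.2" --pt "-1 1.5 21 -0.4 0 0 0" --pt "-1 0 21 0 0 0 0" --pt "-1 0 0 0 0 0 0" --pt "-1 0 0 0 0 0 0"

```text
time: 8.6
tool_pos: [0.5678, -0.107, 0.1428]
tool_rot: [-0.693, 0.695, 0.181, -0.063]
contact_force: [0.2, -0.1, 0.4]
gripper_width: 0.998
```

```bash
python3 st.py; python3 - <<'E'
from h import *
rel(manip.state(),.17,.2,.045)
E
```

```text
t 8.6 dy 0.00018687321632465196
radius 0.045039857434498155 phi TCP 0.1853272528242757 tool phi 0.16777608886200707 psi 0.19814897054986982
j [-0.35 -0.06  1.92  0.09  1.14 -2.3 ] F tool [ 0.2 -0.3 -0.2] M tool [0.012 0.017 0.064] w 0.9980982928075052
world d mm [ 0.7 -0.1  0.1] shift(tool now) [ 0.6  0.  -0.3] shift(tool goal) [ 0.6  0.  -0.3] rotvec [-0.1  -0.11 -0.11]
```

Emit:
apply_moves --pt "1 0.6 0 -0.3 0 0 0" --pt "1 0 0 0 0 0 0" --pt "1 0 0 0 0 0 0" --pt "1 0 0 0 0 0 0" --pt "1 0 0 0 0 0 0" --pt "1 0 0 0 0 0 0" --pt "1 0 0 0 0 0 0" --pt "1 0 0 0 0 0 0" --pt "1 -2.2 0 0.45 -0.57 0 -2.8" --pt "1 0 0 0 0 0 0" --pt "1 0 0 0 0 0 0"

```text
time: 9.7
tool_pos: [0.5671, -0.1077, 0.1445]
tool_rot: [-0.69, 0.694, 0.199, -0.044]
contact_force: [-2.5, 1.8, 4.3]
gripper_width: 0.093
```

```bash
python3 st.py
```

```text
t 9.7 dy -0.00042639744806716054
radius 0.04686262392226202 phi TCP 0.1954090029344768 tool phi 0.22062216330715437 psi 0.19818299803737946
j [-0.37 -0.09  1.95  0.12  1.09 -2.33] F tool [-0.8 -4.7  2.4] M tool [ 0.454 -0.03   0.211] w 0.09299469385750501
```

Emit:
apply_moves --pt "1 -1.0 0 0.2 0 0 0" --pt "1 0 0 0 0 3.5 0" --pt "1 0 0 0 0 3.5 0" --pt "1 0 0 0 0 3.5 0" --pt "1 0 0 0 0 3.5 0" --pt "1 0 0 0 0 0 0"

```text
time: 10.3
tool_pos: [0.567, -0.1081, 0.1444]
tool_rot: [0.709, -0.695, -0.114, -0.042]
contact_force: [0.6, 1.2, 3.6]
gripper_width: 0.093
```

```bash
python3 st.py
```

```text
t 10.3 dy -0.0008110308068026994
radius 0.046859553253360164 phi TCP 0.19900295711906582 tool phi 0.22223407321368632 psi -0.045929456059612524
j [-0.37 -0.09  1.95  0.12  1.09 -2.09] F tool [ 1.5 -3.3  1.1] M tool [ 0.153  0.025 -0.275] w 0.09344819298266688
```

Emit:
apply_moves --pt "1 0 0 0 0 3.5 0" --pt "1 0 0 0 0 3.5 0" --pt "1 0 0 0 0 3.5 0" --pt "1 0 0 0 0 3.5 0" --pt "1 0 0 0 0 3.5 0"

```text
time: 10.8
tool_pos: [0.567, -0.1086, 0.1444]
tool_rot: [0.718, -0.68, -0.005, -0.147]
contact_force: [0.6, -0.8, 3.6]
gripper_width: 0.091
```

```bash
python3 st.py
```

```text
t 10.8 dy -0.001253481548370461
radius 0.046849205732402345 phi TCP 0.20137511022145213 tool phi 0.2221455341441132 psi -0.3521371520731871
j [-0.37 -0.09  1.95  0.12  1.09 -1.78] F tool [ 1.5 -3.4 -0.4] M tool [-0.036 -0.132 -0.301] w 0.09125341494181131
```

Emit:
apply_moves --pt "1 0 0 0 0 0 0" --pt "-1 0 0 0 0 0 0" --pt "-1 0 0 0 0 0 0" --pt "-1 0 0 0 0 0 0" --pt "-1 0 0 0 0 0 0" --pt "-1 0 0 0 0 0 0" --pt "-1 0 -20 0 0 0 0" --pt "-1 0 -20 0 0 0 0" --pt "-1 0 -20 0 0 0 0" --pt "-1 0 0 0 0 0 0" --pt "-1 0 0 0 0 0 0"

```text
time: 11.9
tool_pos: [0.5532, -0.1099, 0.2023]
tool_rot: [0.718, -0.68, -0.005, -0.146]
contact_force: [-0.5, 0.9, -1.2]
gripper_width: 1.005
```

```bash
python3 st.py; python3 - <<'E'
from h import *
import pickle
s=manip.state();f=manip.grab_frame('wrist');pickle.dump((s,f),open('w6.pkl','wb'))
K,T=cam('wrist',s);u=proj(K,T,C0+[0,0,.02])
x0,y0=int(u[0])-80,int(u[1])-60;print(x0,y0)
cv2.imwrite('pics/w6.png',cv2.resize(f[y0:y0+120,x0:x0+160],(800,600),interpolation=2))
E
```

```text
t 11.9 dy -0.0004919903447676229
radius 0.1063619270873773 phi TCP 0.21922685290300079 tool phi 0.22085247991950968 psi -0.35133509854605505
j [-0.38 -0.19  1.93  0.12  1.21 -1.78] F tool [-0.9  1.1  0.7] M tool [-0.009 -0.083  0.142] w 1.0047023134328676
238 159
```

View pics/w6.png

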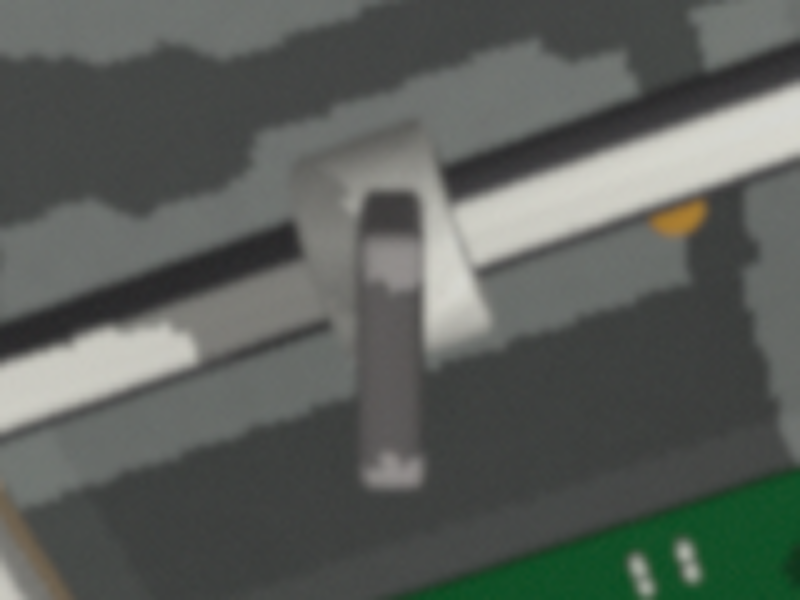

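```bash
python3 - <<'E'
from fit import *;import pickle
from scipy.ndimage import map_coordinates
s,f=pickle.load(open('w6.pkl','rb'));K,T=cam('wrist',s);g=f.mean(2)
out={}
for c in(345,365,385):
    k=-.345;cc=np.arange(c-6,c+7);r0=200-(c-330)*.345;rr=r0+np.arange(-22,22,.5)
    p=np.array([map_coordinates(g,[rr+k*(x-c),np.full(len(rr),x)],order=1) for x in cc]).mean(0)
    print(c,rr[0],[int(v) for v in p])
E
```

```text
345 172.825 [110, 112, 112, 113, 113, 113, 113, 113, 113, 113, 113, 113, 114, 114, 114, 114, 114, 114, 114, 114, 112, 109, 103, 94, 83, 71, 60, 52, 48, 47, 48, 50, 52, 54, 55, 57, 60, 65, 72, 84, 101, 121, 143, 162, 178, 189, 196, 199, 201, 203, 204, 205, 205, 204, 204, 203, 202, 200, 200, 199, 199, 199, 199, 199, 198, 195, 190, 181, 167, 149, 128, 108, 93, 86, 86, 91, 97, 101, 104, 106, 107, 107, 107, 107, 107, 107, 107, 107]
365 165.925 [71, 73, 75, 77, 80, 82, 83, 84, 84, 84, 84, 85, 86, 87, 88, 89, 90, 91, 91, 91, 90, 86, 81, 74, 66, 58, 51, 47, 46, 46, 48, 50, 52, 54, 56, 58, 61, 66, 75, 89, 107, 128, 150, 169, 184, 194, 200, 203, 205, 207, 208, 208, 209, 208, 207, 206, 205, 204, 203, 203, 203, 203, 203, 203, 201, 199, 193, 183, 168, 149, 127, 107, 92, 86, 86, 91, 97, 102, 104, 106, 107, 107, 108, 108, 108, 108, 108, 107]
385 159.025 [112, 114, 115, 116, 116, 116, 116, 116, 116, 116, 116, 116, 116, 116, 116, 116, 116, 115, 114, 113, 109, 104, 96, 85, 72, 61, 52, 48, 46, 47, 49, 51, 53, 55, 56, 58, 61, 68, 78, 93, 113, 135, 156, 175, 189, 199, 204, 207, 209, 210, 210, 211, 210, 210, 210, 209, 208, 208, 207, 207, 207, 207, 207, 206, 205, 202, 196, 186, 171, 150, 127, 105, 87, 77, 73, 73, 75, 77, 79, 80, 80, 80, 80, 79, 79, 79, 78, 78]
```

```bash
python3 - <<'E'
from fit import *;import pickle
s,f=pickle.load(open('w6.pkl','rb'));K,T=cam('wrist',s)
P=np.array([[361,236],[421,236],[360,489],[425,489],[365,190],[418,190]])/5+[238,159]-.4
M=[[-18,-4.5,56],[-18,4.5,56],[18,-4.5,56],[18,4.5,56],[-18,-4.5,30],[-18,4.5,30]]
cols=[(345,172.825+np.array([24.2,41.4,69.9,74.6])/2),(365,165.925+np.array([23.8,41.2,69.8,74.6])/2)]
run(K,T,M,P,cols);run(K,T,M,P,cols,(10,10))
E
```

```text
x y z phi psi tilt [ 0.0043  0.0029 -0.0012  0.2314 -0.3462 -0.2255] sd [0.0009 0.0005 0.0015 0.0115 0.0224 0.0588]
phi+tilt 0.005900378612931967
[-0.8 -0.   0.7 -0.1 -0.2  0.6  0.1  0.5 -0.6 -0.6  0.7 -0.6  0.1  0.2
 -0.3 -0.2  0.   0.2 -0.3 -0.2  0.2 -0.6]
x y z phi psi tilt [ 0.0059  0.0025 -0.0039  0.2294 -0.3465 -0.2272] sd [0.0017 0.0006 0.003  0.0119 0.0228 0.0604]
phi+tilt 0.0022177081151524003
[-0.7  0.1  0.6  0.1 -0.1  0.1  0.   0.1 -0.5 -0.3  0.6 -0.4  0.3  0.3
 -0.5 -0.1  0.2  0.3 -0.5 -0.1  0.2 -0.4]
```

The refit puts the screw at 0.231 rad of lean and the flat at 0.226, so the screw is square to the flat. The wing is at −0.346, a turn of 0.55 so far. I'll regrip.

```bash
python3 - <<'E'
from h import *
rel(manip.state(),.23,-.348,.047)
E
```

```text
world d mm [ 12.7   2.1 -57. ] shift(tool now) [ 0.1 58.4  0.3] shift(tool goal) [-0.5 58.4  0.1] rotvec [ 0.19 -0.21 -0.59]
```

Emit:
apply_moves --pt "-1 -0.5 20 0 0.2 -0.2 -0.6" --pt "-1 0 20 0 0 0 0" --pt "-1 0 18 0 0 0 0" --pt "-1 0 0 0 0 0 0" --pt "1 0 0 0 0 0 0" --pt "1 0 0 0 0 0 0" --pt "1 0 0 0 0 0 0" --pt "1 0 0 0 0 0 0" --pt "1 0 0 0 0 0 0" --pt "1 0 0 0 0 0 0" --pt "1 0 0 0 0 0 0" --pt "1 0 0 0 0 0 0"

```text
time: 13.15
tool_pos: [0.5658, -0.1084, 0.1465]
tool_rot: [0.718, -0.679, -0.01, -0.149]
contact_force: [-3.2, -3.0, 4.4]
gripper_width: 0.1
```

```bash
python3 st.py
```

```text
t 13.15 dy -0.0009022235683233414
radius 0.04912979425894015 phi TCP 0.21475770047859508 tool phi 0.2318184708144773 psi -0.34787831794003127
j [-0.37 -0.1   1.96  0.13  1.09 -1.79] F tool [-1.5 -5.1 -3.2] M tool [-0.628  0.024  0.454] w 0.09963824207666429
```

Emit:
apply_moves --pt "1 0 0 0 0 3 0" --pt "1 0 0 0 0 3 0" --pt "1 0 0 0 0 3 0" --pt "1 0 0 0 0 2 0" --pt "1 0 0 0 0 2 0"

```text
time: 13.65
tool_pos: [0.5658, -0.1087, 0.1464]
tool_rot: [0.715, -0.658, 0.072, -0.225]
contact_force: [-2.1, -3.7, 4.4]
gripper_width: 0.093
```

```bash
python3 st.py
```

```text
t 13.65 dy -0.0011382985433094606
radius 0.04907576188693581 phi TCP 0.21711255441454103 tool phi 0.23143068438449343 psi -0.5754286941184341
j [-0.37 -0.1   1.96  0.13  1.09 -1.56] F tool [ 0.5 -4.8 -3.7] M tool [-0.784 -0.119  0.213] w 0.09255816670914606
```

Emit:
apply_moves --pt "1 0 0 0 0 1 0" --pt "1 0 0 0 0 1 0" --pt "1 0 0 0 0 1 0"

```text
time: 13.95
tool_pos: [0.5657, -0.1087, 0.1465]
tool_rot: [0.712, -0.652, 0.09, -0.242]
contact_force: [-3.9, -4.0, 4.3]
gripper_width: 0.095
```

```bash
python3 st.py
```

```text
t 13.95 dy -0.0011954539522939071
radius 0.04911508758949298 phi TCP 0.21761025620080976 tool phi 0.23133286345965492 psi -0.6270642901225715
j [-0.37 -0.1   1.96  0.13  1.09 -1.51] F tool [-0.7 -5.2 -4.7] M tool [-0.849 -0.164  0.183] w 0.09513827693257092
```

Emit:
apply_moves --pt "1 0 0 0 0 1 0" --pt "1 0 0 0 0 1 0" --pt "1 0 0 0 0 1 0" --pt "1 0 0 0 0 1 0"

```text
time: 14.35
tool_pos: [0.5657, -0.1088, 0.1465]
tool_rot: [0.709, -0.644, 0.115, -0.265]
contact_force: [-4.6, -3.7, 4.4]
gripper_width: 0.095
```

```bash
python3 st.py
```

```text
t 14.35 dy -0.0012484841199285669
radius 0.04914707027187918 phi TCP 0.2183259183931967 tool phi 0.23121877508486235 psi -0.6967732889183798
j [-0.37 -0.1   1.96  0.13  1.09 -1.44] F tool [-1.1 -5.5 -4.8] M tool [-0.905 -0.158  0.107] w 0.0954088698439982
```

Emit:
apply_moves --pt "1 0 0 0 0 1 0" --pt "1 0 0 0 0 1 0" --pt "1 0 0 0 0 1 0" --pt "1 0 0 0 0 1 0"

```text
time: 14.75
tool_pos: [0.5657, -0.1089, 0.1465]
tool_rot: [0.704, -0.634, 0.14, -0.287]
contact_force: [-4.6, -3.7, 4.8]
gripper_width: 0.094
```

```bash
python3 st.py
```

```text
t 14.75 dy -0.001327619704116435
radius 0.04918902014839183 phi TCP 0.21862180485879742 tool phi 0.23114692823280103 psi -0.7664872776735091
j [-0.37 -0.1   1.96  0.13  1.09 -1.37] F tool [-0.7 -5.9 -4.8] M tool [-0.939 -0.149  0.099] w 0.09350487475862225
```

Emit:
apply_moves --pt "1 0 0 0 0 1 0" --pt "1 0 0 0 0 1 0" --pt "1 0 0 0 0 1 0" --pt "1 0 0 0 0 1 0"

```text
time: 15.15
tool_pos: [0.5656, -0.1089, 0.1465]
tool_rot: [0.699, -0.624, 0.164, -0.309]
contact_force: [-4.2, -3.9, 5.4]
gripper_width: 0.095
```

```bash
python3 st.py
```

```text
t 15.15 dy -0.0013629693798343282
radius 0.049201365541077687 phi TCP 0.22024631527014923 tool phi 0.2309096461279542 psi -0.8361766445529816
j [-0.37 -0.1   1.96  0.13  1.09 -1.3 ] F tool [ 0.1 -6.3 -4.7] M tool [-1.049 -0.167  0.046] w 0.09482673358470037
```

Emit:
apply_moves --pt "1 0 0 0 0 1 0" --pt "1 0 0 0 0 1 0" --pt "1 0 0 0 0 1 0" --pt "1 0 0 0 0 1 0"

```text
time: 15.55
tool_pos: [0.5656, -0.109, 0.1466]
tool_rot: [0.693, -0.613, 0.188, -0.33]
contact_force: [-3.8, -4.6, 5.2]
gripper_width: 0.092
```

```bash
python3 st.py
```

```text
t 15.55 dy -0.0014274053348512865
radius 0.04924804654475543 phi TCP 0.21976568281616796 tool phi 0.23088633344851625 psi -0.9056316979832136
j [-0.37 -0.1   1.96  0.13  1.09 -1.23] F tool [ 1.2 -6.1 -5. ] M tool [-1.085 -0.263 -0.016] w 0.09246568059794082
```

Emit:
apply_moves --pt "1 0 0 0 0 1 0" --pt "1 0 0 0 0 1 0"

```text
time: 15.75
tool_pos: [0.5657, -0.109, 0.1466]
tool_rot: [0.689, -0.607, 0.2, -0.341]
contact_force: [-3.9, -5.2, 4.8]
gripper_width: 0.093
```

```bash
python3 st.py
```

```text
t 15.75 dy -0.0014564486702731512
radius 0.04926223294871546 phi TCP 0.21944451011472543 tool phi 0.23090722070872732 psi -0.9402033318525246
j [-0.37 -0.1   1.96  0.13  1.09 -1.2 ] F tool [ 1.7 -5.7 -5.5] M tool [-1.07  -0.323 -0.101] w 0.0932248550496005
```

Emit:
apply_moves --pt "1 0 0 0 0 0.8 0" --pt "1 0 0 0 0 0.7 0"

```text
time: 15.95
tool_pos: [0.5657, -0.109, 0.1466]
tool_rot: [0.687, -0.603, 0.209, -0.349]
contact_force: [-3.8, -3.8, 5.2]
gripper_width: 0.097
```

```bash
python3 st.py
```

```text
t 15.95 dy -0.001465895406150218
radius 0.04929515102172384 phi TCP 0.21831091164031166 tool phi 0.23101697949618605 psi -0.9658913021880593
j [-0.37 -0.1   1.96  0.13  1.09 -1.17] F tool [ 0.9 -6.  -4.3] M tool [-1.104 -0.485 -0.094] w 0.09654614005078395
```

Emit:
apply_moves --pt "1 0 0 0 0 0 0" --pt "1 0 0 0 0 0 0"

```text
time: 16.15
tool_pos: [0.5657, -0.109, 0.1466]
tool_rot: [0.687, -0.603, 0.209, -0.349]
contact_force: [-4.2, -4.0, 5.4]
gripper_width: 0.094
```

```bash
for i in 1 2; do python3 st.py | tail -1; done; python3 - <<'E'
from h import *
# several readings via camera periods
for i in range(3):
    manip.grab_frame('wrist');s=manip.state();print((q2R(s['tool_rot']).T@s['ft_torque']).round(3))
E
```

```text
j [-0.37 -0.1   1.96  0.13  1.09 -1.17] F tool [ 0.8 -6.4 -4.7] M tool [-1.123 -0.409 -0.121] w 0.09356065684248084
j [-0.37 -0.1   1.96  0.13  1.09 -1.17] F tool [ 0.8 -6.4 -4.7] M tool [-1.123 -0.409 -0.121] w 0.09356065684248084
[-1.105 -0.417 -0.103]
[-1.098 -0.439 -0.139]
[-1.054 -0.44  -0.112]
```

Emit:
apply_moves --pt "1 0 0 0 0 0.8 0" --pt "1 0 0 0 0 0 0" --pt "1 0 0 0 0 0 0"

```text
time: 16.6
tool_pos: [0.5657, -0.1089, 0.1466]
tool_rot: [0.685, -0.6, 0.214, -0.353]
contact_force: [-3.8, -5.8, 4.7]
gripper_width: 0.092
```

```bash
python3 - <<'E'
from h import *
for i in range(3):
    manip.grab_frame('wrist');s=manip.state();print((q2R(s['tool_rot']).T@s['ft_torque']).round(3))
E
```

```text
[-1.117 -0.524 -0.098]
[-1.099 -0.482 -0.145]
[-1.082 -0.52  -0.123]
```

The torque holds at about 0.51 N m, so I'll release and back off.

Emit:
apply_moves --pt "-1 0 0 0 0 0 0" --pt "-1 0 0 0 0 0 0" --pt "-1 0 0 0 0 0 0" --pt "-1 0 0 0 0 0 0" --pt "-1 0 0 0 0 0 0" --pt "-1 0 -20 0 0 0 0" --pt "-1 0 -20 0 0 0 0" --pt "-1 0 -20 0 0 0 0" --pt "-1 0 0 0 0 0 0" --pt "-1 0 0 0 0 0 0"

```text
time: 17.75
tool_pos: [0.5521, -0.1098, 0.2041]
tool_rot: [0.686, -0.599, 0.215, -0.353]
contact_force: [0.2, -0.4, -0.4]
gripper_width: 0.996
```

```bash
python3 st.py; python3 - <<'E'
from h import *
import pickle
s=manip.state();f=manip.grab_frame('wrist');pickle.dump((s,f),open('w7.pkl','wb'))
K,T=cam('wrist',s);u=proj(K,T,C0+[0,0,.02])
x0,y0=int(u[0])-80,int(u[1])-60;print(x0,y0)
g=cv2.resize(f[y0:y0+120,x0:x0+160],(800,600),interpolation=2)
Rg,p=pose(.226,-.98,0)
for x,y,z in[[18,-4.5,56],[18,4.5,56],[-18,4.5,56],[-18,-4.5,56],[-18,-4.5,30],[-18,4.5,30]]:
    q=proj(K,T,p+Rg@np.array([x,-z,y])/1000);cv2.circle(g,tuple(int(v) for v in (q-[x0,y0]+.5)*5),3,(0,0,255),1)
cv2.imwrite('pics/w7.png',g)
E
```

```text
t 17.75 dy -0.00027082951024992287
radius 0.10832830616261274 phi TCP 0.22550682553862456 tool phi 0.23196890519838165 psi -0.9815300074936902
j [-0.38 -0.2   1.94  0.12  1.2  -1.16] F tool [ 0.4  0.4 -0.3] M tool [-0.072 -0.017  0.068] w 0.996252725712821
240 156
```

View pics/w7.png

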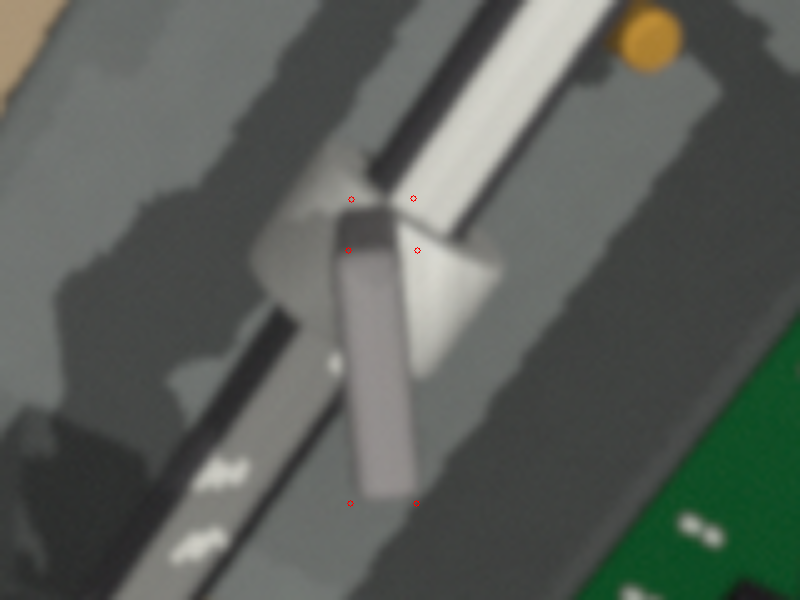

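```bash
python3 - <<'E'
from fit import *;import pickle
s,f=pickle.load(open('w7.pkl','rb'));K,T=cam('wrist',s);g=f.mean(2)
P=np.array([[338,250],[398,248],[361,498],[418,496],[340,208],[390,205]])/5+[240,156]-.4
M=[[-18,-4.5,56],[-18,4.5,56],[18,-4.5,56],[18,4.5,56],[-18,-4.5,30],[-18,4.5,30]]
run(K,T,M,P,[]) if 0 else None
# flat info skipped: tilt pinned by a dummy column from w6 not needed
from scipy.optimize import least_squares
M=np.array(M)/1000
def res(p):
    x,y,z,phi,psi=p;c=np.array([.572,-.11,.1])+xc*x+yc*y+zc*z;Rg,_=pose(phi,psi,0)
    return np.r_[np.ravel([proj(K,T,c+Rg@[m[0],-m[2],m[1]])-q for m,q in zip(M,P)])*.7,(x-.0046)*1000,(z+.0015)*1000]
r=least_squares(res,[.0046,.0034,-.0015,.22,-.95]);print(r.x.round(4),np.sqrt(np.diag(np.linalg.inv(r.jac.T@r.jac))).round(3),r.fun.round(1))
E
```

```text
[ 0.0047  0.0029 -0.0019  0.2343 -0.894 ] [0.001 0.001 0.001 0.019 0.023] [-1.   0.5  0.3 -0.1 -0.6  1.   0.6  0.5 -0.3 -0.8  1.2 -1.1  0.1 -0.4]
```

```bash
python3 - <<'E'
from h import *
rel(manip.state(),.232,-.894,.047)
E
```

```text
world d mm [ 13.7   2.1 -58.8] shift(tool now) [ 0.  60.4  0.1] shift(tool goal) [-0.  60.4 -0. ] rotvec [ 0.08 -5.02 -0.06]
```

Emit:
apply_moves --pt "-1 0 20 0 0 -5 0" --pt "-1 0 20 0 0 0 0" --pt "-1 0 20 0 0 0 0" --pt "-1 0 0 0 0 0 0" --pt "1 0 0 0 0 0 0" --pt "1 0 0 0 0 0 0" --pt "1 0 0 0 0 0 0" --pt "1 0 0 0 0 0 0" --pt "1 0 0 0 0 0 0" --pt "1 0 0 0 0 0 0" --pt "1 0 0 0 0 0 0" --pt "1 0 0 0 0 0 0"

```text
time: 19.0
tool_pos: [0.5654, -0.1086, 0.1464]
tool_rot: [0.694, -0.614, 0.185, -0.326]
contact_force: [-5.5, -3.3, 4.8]
gripper_width: 0.094
```

```bash
python3 st.py
```

```text
t 19.0 dy -0.0010321232738584138
radius 0.0491788761843691 phi TCP 0.22417867730830748 tool phi 0.2304735764721253 psi -0.8937590173841483
j [-0.37 -0.1   1.96  0.13  1.09 -1.24] F tool [-1.  -6.  -5.2] M tool [-0.969  0.002  0.275] w 0.09387721698262355
```

Emit:
apply_moves --pt "1 0 0 0 0 0.8 0" --pt "1 0 0 0 0 0 0"

```text
time: 19.2
tool_pos: [0.5654, -0.1086, 0.1465]
tool_rot: [0.693, -0.612, 0.189, -0.331]
contact_force: [-5.4, -2.5, 4.1]
gripper_width: 0.092
```

```bash
python3 st.py
```

```text
t 19.2 dy -0.0010289875586806307
radius 0.04917995612413472 phi TCP 0.22387857365218675 tool phi 0.23047540270265116 psi -0.90733882681285
j [-0.37 -0.1   1.96  0.13  1.09 -1.23] F tool [-1.5 -5.3 -4.7] M tool [-0.985 -0.211  0.278] w 0.09221800165436084
```

Emit:
apply_moves --pt "1 0 0 0 0 0.6 0" --pt "1 0 0 0 0 0 0"

```text
time: 19.4
tool_pos: [0.5654, -0.1086, 0.1465]
tool_rot: [0.692, -0.611, 0.193, -0.334]
contact_force: [-4.0, -1.8, 4.6]
gripper_width: 0.094
```

```bash
python3 st.py|tail -1
```

```text
j [-0.37 -0.1   1.96  0.13  1.09 -1.22] F tool [-1.  -5.4 -3.2] M tool [-0.974 -0.238  0.262] w 0.09354233424517312
```

Emit:
apply_moves --pt "1 0 0 0 0 0.6 0" --pt "1 0 0 0 0 0 0"

```text
time: 19.6
tool_pos: [0.5654, -0.1086, 0.1465]
tool_rot: [0.691, -0.609, 0.196, -0.337]
contact_force: [-3.8, -2.4, 3.4]
gripper_width: 0.092
```

```bash
python3 st.py|tail -1
```

```text
j [-0.37 -0.1   1.96  0.13  1.09 -1.21] F tool [-0.5 -4.2 -3.6] M tool [-0.906 -0.274  0.233] w 0.09231978096240157
```

Emit:
apply_moves --pt "1 0 0 0 0 0.8 0" --pt "1 0 0 0 0 0.8 0" --pt "1 0 0 0 0 0 0" --pt "1 0 0 0 0 0 0"

```text
time: 20.0
tool_pos: [0.5655, -0.1086, 0.1465]
tool_rot: [0.688, -0.604, 0.206, -0.345]
contact_force: [-5.0, -2.2, 5.9]
gripper_width: 0.096
```

```bash
python3 st.py|tail -1
```

```text
j [-0.37 -0.1   1.96  0.13  1.09 -1.18] F tool [-1.  -6.9 -3.9] M tool [-0.993 -0.38   0.204] w 0.09575588346591242
```

Emit:
apply_moves --pt "1 0 0 0 0 0.8 0" --pt "1 0 0 0 0 0.6 0" --pt "1 0 0 0 0 0 0" --pt "1 0 0 0 0 0 0"

```text
time: 20.4
tool_pos: [0.5655, -0.1086, 0.1466]
tool_rot: [0.685, -0.6, 0.214, -0.353]
contact_force: [-4.2, -3.8, 4.7]
gripper_width: 0.092
```

```bash
python3 - <<'E'
from h import *
for i in range(3):
    manip.grab_frame('wrist');s=manip.state();print((q2R(s['tool_rot']).T@s['ft_torque']).round(3))
E
```

```text
[-0.993 -0.44   0.127]
[-0.99  -0.37   0.173]
[-1.033 -0.434  0.249]
```

Emit:
apply_moves --pt "1 0 0 0 0 0.9 0" --pt "1 0 0 0 0 0 0" --pt "1 0 0 0 0 0 0"

```text
time: 20.85
tool_pos: [0.5655, -0.1086, 0.1465]
tool_rot: [0.684, -0.597, 0.219, -0.357]
contact_force: [-4.9, -2.7, 4.8]
gripper_width: 0.089
```

```bash
python3 - <<'E'
from h import *
for i in range(4):
    manip.grab_frame('wrist');s=manip.state();print((q2R(s['tool_rot']).T@s['ft_torque']).round(3))
E
```

```text
[-1.033 -0.532  0.129]
[-1.013 -0.486  0.134]
[-0.992 -0.525  0.133]
[-1.008 -0.489  0.153]
```

Emit:
apply_moves --pt "-1 0 0 0 0 0 0" --pt "-1 0 0 0 0 0 0" --pt "-1 0 0 0 0 0 0" --pt "-1 0 0 0 0 0 0" --pt "-1 0 0 0 0 0 0" --pt "-1 0 -20 0 0 0 0" --pt "-1 0 -20 0 0 0 0" --pt "-1 0 -20 0 0 0 0" --pt "-1 0 0 0 0 0 0" --pt "-1 0 0 0 0 0 0"

```text
time: 22.05
tool_pos: [0.5521, -0.1099, 0.2041]
tool_rot: [0.684, -0.596, 0.22, -0.358]
contact_force: [-0.1, 0.0, -1.2]
gripper_width: 0.999
```

```bash
python3 st.py; python3 - <<'E'
from h import *
import pickle
s=manip.state();f=manip.grab_frame('wrist');pickle.dump((s,f),open('w8.pkl','wb'))
K,T=cam('wrist',s);u=proj(K,T,C0+[0,0,.02])
x0,y0=int(u[0])-80,int(u[1])-60;print(x0,y0)
g=cv2.resize(f[y0:y0+120,x0:x0+160],(800,600),interpolation=2)
cv2.imwrite('pics/w8.png',g)
E
```

```text
t 22.05 dy -0.0003269008695167341
radius 0.10836648860932598 phi TCP 0.22538998257353182 tool phi 0.23199492278640557 psi -0.9972664726622248
j [-0.38 -0.2   1.94  0.12  1.2  -1.14] F tool [-0.2  1.1 -0.3] M tool [-0.079 -0.02   0.093] w 0.9993311087509993
240 156
```

View pics/w8.png

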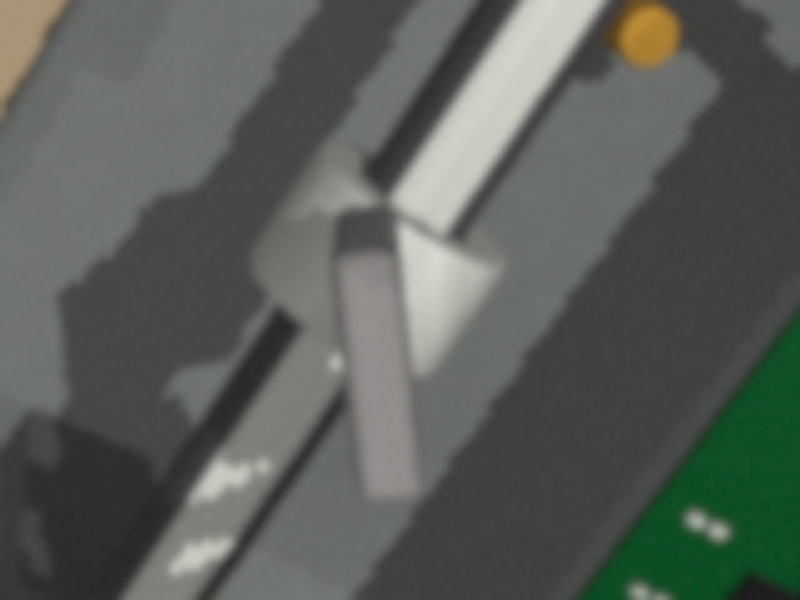

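After the second release the wing rests where it did before, at crop (334–392, 255) to (365–422, 497). The collar is square on the flat, the spacer is still standing at (645,35), and the gripper is clear. Handing in.

```bash
python3 -c "
from plant import manip
print(manip.job_done())"
```

```text
the job is handed in; nothing more can be done
None
```

The collar is square on the flat and the screw was tightened to about 0.5 N m, but it springs back slightly when released. I handed the job in at about 22 s, with the gripper open and 60 mm clear.

**Collar:** I gripped the wing along its screw and swung the collar about 0.64 rad round the bar. The camera fit then put the screw at 0.23 rad of lean and the flat at 0.226 ± 0.06 rad. A first try was about 0.05 rad short, so I corrected it before tightening. After tightening, the screw still measured 0.234 rad.

**Screw:** I turned the wing clockwise. The torque began to climb about 1.06 rad from its start, which is within the range given. I stopped at 0.51 N m measured, including the 0.12 N m of friction. The highest single reading was 0.53 N m, so it was never forced.

**Check that disagreed:** after release the wing sat about 0.09 rad back from the gripper's angle. Part of that is give in the grip and part looks like the screw springing back to what its friction holds. I regripped and tightened again to about 0.5 N m, and it came to rest within about 0.02 rad of the same place. The preload left in the screw is therefore probably nearer its friction, 0.12 N m, than the 0.5 N m applied.

**Other things:** the board edge and spacer showed undisturbed in the last picture. I did not take a new picture of the rest of the bench, but the arm never worked near those items.

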